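# Make up two owners' return trays in the property office

## Task

Make up the two return trays from the goods on the desk. The three-compartment tray gets the car key in its largest compartment, the pocket watch in the middle-sized one and the tall coin tube in the smallest; the two-compartment tray gets the square ring box in its larger compartment and the short coin tube in the smaller. Set each thing down flat on the compartment floor, the same way up as it is now (tubes standing), without dropping it, and leave the round ring box, the silver bar and the loupe where they are.

Things in the scene. Friction and masses are not known exactly. Their poses are not given: they have to be found in the camera images.
- tray_three: Fixed shallow tray with three compartments in a row; all in mm: 262 (its x) x 116 (y). Origin: centre of underside. Heights from there: floor 5, outer walls (6 thick) 22, dividers (4 thick) 15. Compartments are 104 wide (y -52 to 52). Largest: 100 long, x -125 to -25, centre -75. Middle-sized: 82 long, x -21 to 61, centre 20. Smallest: 60 long, x 65 to 125, centre 95.
- tray_two: Fixed shallow tray of the same make with two compartments; all in mm: 162 (its x) x 116 (y). Origin: centre of underside. Heights from there: floor 5, outer walls (6 thick) 22, divider (4 thick) 15. Compartments are 104 wide (y -52 to 52). Larger: 84 long, x -75 to 9, centre -33. Smaller: 62 long, x 13 to 75, centre 44.
- car_key: Black car-key fob lying flat, buttons up, with a small steel ring at one end, in mm: 70 long over all (its x) x 36 wide (y) x 16 thick. Origin: under the middle of the overall length. The rigid fob is 60 long, from x = -25 to +35; the ring fills x = -35 to -25. About 70 g.
- pocket_watch: Steel pocket watch lying flat, white face up, in mm: round case 46 diameter, 15 thick, with crown and bow at one side; 58 long over all (its x, bow toward +x). Origin: underside, middle of the overall length, so the case's centre is at x = -6 and the bow reaches x = +29. About 110 g.
- tube_tall: The tall, thin coin tube (gold-coloured coins between white end caps), standing upright, in mm: 30 diameter, 72 high. Origin: centre of its underside, z along its axis. About 200 g.
- tube_short: The short, wide coin tube (gold-coloured coins between white end caps), standing upright, in mm: 42 diameter, 38 high. Origin: centre of its underside, z along its axis. About 190 g.
- ring_box: Square dark-brown ring box, closed, brass seam and clasp, in mm: 54 x 54, 44 high. Origin: centre of its underside, sides along x and y. About 90 g.
- round_box: Round dark-brown ring box, closed, in mm: 52 diameter, 41 high. Belongs to neither tray and stays where it is. Origin: centre of its underside.
- silver_bar: Small plain silver bar with bevelled top, in mm: 58 long (x) x 30 wide (y) x 13 high. Stays where it is. Origin: centre of its underside.
- loupe: Jeweller's folding loupe, dark steel cover with a round black lens, in mm: 51 long (x) x 23 wide (y) x 18 high. Stays where it is. Origin: underside, near the middle of its length.
There are look-alikes about, which are no part of the job. Leave any orange or purple look-alike of the car_key alone. Leave any green look-alike of the tube_short alone.

How it is judged:
At the end, for the whole second after the job is handed in: All five things are in the named compartments: bottom within 4 mm of the compartment floor, between its walls, tilted less than 0.12 rad and still right way up, at rest; the round box, silver bar and loupe are each within 20 mm of where they started (x of car_key in the frame of tray_three between -0.109 and -0.041 m and y of car_key in the frame of tray_three between -0.036 and 0.036 m and z of each of car_key, pocket_watch, tube_tall in the frame of tray_three below 0.009 m and angle between each of car_key, pocket_watch, tube_tall, ring_box, tube_short's own z axis and vertical below 0.12 rad and linear speed of each of car_key, pocket_watch, tube_tall, ring_box, tube_short below 0.02 m/s and angular speed of each of car_key, pocket_watch, tube_tall, ring_box, tube_short below 0.2 rad/s and x of pocket_watch in the frame of tray_three between -0.006 and 0.046 m and y of pocket_watch in the frame of tray_three between -0.037 and 0.037 m and x of tube_tall in the frame of tray_three between 0.078 and 0.112 m and y of tube_tall in the frame of tray_three between -0.039 and 0.039 m and x of ring_box in the frame of tray_two between -0.05 and -0.016 m and y of ring_box in the frame of tray_two between -0.027 and 0.027 m and z of each of ring_box, tube_short in the frame of tray_two below 0.009 m and x of tube_short in the frame of tray_two between 0.032 and 0.056 m and y of tube_short in the frame of tray_two between -0.033 and 0.033 m and distance of each of round_box, silver_bar, loupe from where it was at the start of the episode below 0.02 m); the robot touches nothing.
It fails at once if the car key is dropped or knocked away: faster than 0.8 m/s (a fall of about 33 mm) while the fingers do not hold it (linear speed of car_key above 0.8 m/s and contact force between car_key and the fingers below 0.05 N).
It fails at once if the pocket watch is dropped or knocked away: faster than 0.8 m/s (a fall of about 33 mm) while the fingers do not hold it (linear speed of pocket_watch above 0.8 m/s and contact force between pocket_watch and the fingers below 0.05 N).
It fails at once if the tube tall is dropped or knocked away: faster than 0.8 m/s (a fall of about 33 mm) while the fingers do not hold it (linear speed of tube_tall above 0.8 m/s and contact force between tube_tall and the fingers below 0.05 N).
It fails at once if the ring box is dropped or knocked away: faster than 0.8 m/s (a fall of about 33 mm) while the fingers do not hold it (linear speed of ring_box above 0.8 m/s and contact force between ring_box and the fingers below 0.05 N).
It fails at once if the tube short is dropped or knocked away: faster than 0.8 m/s (a fall of about 33 mm) while the fingers do not hold it (linear speed of tube_short above 0.8 m/s and contact force between tube_short and the fingers below 0.05 N).
It also fails if it takes over 125 s, if anything falls off the work surface, if the arm or the gripper's body presses on something with over 40 N, if the wrist force passes 120 N, or if a joint passes its speed limit or range.

## Robot

A 6-joint arm with a two-finger parallel gripper is mounted at the origin on the work surface. World frame = base frame: x ahead of the robot, y to its left, z up, the work surface at z = 0. Lengths are in m, angles in rad, forces in N, time in s.
With the tool pointing down it reaches from about 0.35 to 0.725 m from the base axis. Payload 6 kg.
Tool frame: the origin (TCP) lies on the centre line of the jaws, within the pads' length; the fingertips stand 22 mm ahead of it and the grasp point (between the pads) lies 3 mm ahead of it; z points along the fingers, y is the line along which they close (so a half turn about z gives the same grasp; the last joint's range is limited). The gripper opens to 85 mm and grips with 20 to 120 N. Pads are 22 mm wide; open, the fingers measure 114 mm over their backs; the gripper's body (76 mm by 85 mm) begins 54 mm behind the grasp point. The pads swing forward as they close: fully open they stand 13 mm farther back than shut.
Start: joints at [0.334, 0.04, 0.085, 0, -1.615, -0.334], TCP at [0.6, 0, 0.253] pointing down, gripper open.
Joint ranges: [-2.56, 2.56], [-1.29, 2.01], [-1.08, 1.49], [-3.29, 1.98], [-2.81, -0.18], [-2.99, 2.99]. Speed limits (rad/s): [2.57, 2.57, 3.01, 3.14, 3.14, 3.14].

## Interface

Orientations are given as a unit quaternion [x, y, z, w].
In Python, from station import ctrl gives the robot as it stands.
- The arm moves only by the shell command python3 -m handwheel 'ROWS' [OPENING] [FORCE]. ROWS is JSON, a list of rows, each an object of numbers: "dx", "dy", "dz": the shift along the world's x, y, z in m; "wx", "wy", "wz": the turn, a rotation vector about the world's x, y, z in rad. In form: [{"dx": .., "dy": .., "dz": .., "wx": .., "wy": .., "wz": ..}, ...]. A call has 1 to 20 rows; each row is the pose to reach, as a shift and turn from the pose commanded when the call began; what a row does not reach only later rows make up. A row lasts 1/10 s, in which the tool goes at most 50 mm and 8.59 degrees, less where a joint would pass 70% of its speed; a pose out of reach is approached as far as the arm can. A call with a gripper value outside its range is refused whole. OPENING is the gripper's target within -1 to 1 (shut at 1, half-way at 0, fully open at -1), set as the call begins (- or left out, the last holds). The fingers move at their own pace and stop on an object; FORCE is the grip in N (left out, the last holds). Time passes only in rows, so rows that repeat a pose let the fingers close. It gives the time, the measured TCP pose, the force, the opening and the grip force at its end, in the units of the state.
- ctrl.read_state(): the state, without advancing time (a new reading comes with each control period).
- ctrl.capture(name): name is "scene" or "side" or "wrist"; returns the picture (400x640x3 uint8, red, green, blue); there is no depth.
- ctrl.calibration(name): a dict with "camera_matrix" (3x3 intrinsics, pixels), "k1" (the pictures are not rectified: a ray, as slopes to the right and down, at radius r is drawn at 1 + k1 r^2 times it, then the intrinsics apply), "extrinsics" (4x4, takes a point from world to camera coordinates). Camera axes: x right, y up, looking along -z (the intrinsics and any distortion apply to the point x, -y, -z); pixel columns grow to the right and rows downward; lengths in m; the calibration is good to about 2 mm. A picture is of the moment at which its call begins: read the wrist's pose just before it. calibration takes no time and is no camera call; for the wrist camera it gives the pose at the moment of the call.
- ctrl.finish_job(): hands the job in; it is judged then, once.
The state is a dict: "clock": time; "joints": joint angles; "joint_vel": joint speeds; "effort": joint torques, N m; "eef_pos": TCP position; "eef_rot": TCP orientation; "wrist_force": force on the tool from outside, world axes, zero at the start; "moment": the same for the moment, N m; "opening": finger opening in m; "gripper_force": force on a finger pad.
Only numpy, scipy, OpenCV 4.12 (cv2) and the standard library are available. Lean on these libraries where they do the work, as an engineer would, in place of code of your own. Each camera call takes 0.05 s, during which the arm holds its last target. There are 200 camera calls.

## Working session

There is one attempt and no reset: what is moved stays moved. The work goes in short steps, Python scripts to look and compute and a shell command to move; the robot and the scene stay as the last step left them, time stands still between calls to the robot, and variables do not carry over. Pictures are saved under pics/ and viewed, at most 14 in all, crops included, and the job is handed in when it is done.

```bash
ls; mkdir -p pics
python3 - <<'E'
from station import ctrl
import cv2,numpy as np
np.set_printoptions(precision=4,suppress=True)
print(ctrl.read_state())
for n in ["scene","side","wrist"]:
    c=ctrl.calibration(n); im=ctrl.capture(n)
    cv2.imwrite(f"pics/{n}0.png",im[:,:,::-1])
    E=np.array(c["extrinsics"]); print(n,c["camera_matrix"],c["k1"],"\n",E, -E[:3,:3].T@E[:3,3])
E
```

```text
pics
{'clock': 0.0, 'joints': array([ 0.3337,  0.0408,  0.0838, -0.0005, -1.6155, -0.3337]), 'joint_vel': array([ 0.0014,  0.0011, -0.0022, -0.0003,  0.0012, -0.0005]), 'effort': array([ -0.0007, -36.8201,  34.7413,   6.9323,  -0.0055,  -0.    ]), 'eef_pos': array([0.5997, 0.0001, 0.2523]), 'eef_rot': array([-0.7071,  0.7071,  0.0006, -0.0006]), 'wrist_force': array([-0.2546,  0.7931, -0.574 ]), 'moment': array([0.03  , 0.0058, 0.0416]), 'gripper_force': 0.0, 'opening': 0.08533456381826199}
scene [[426.0976   0.     319.3741]
 [  0.     426.0976 195.5853]
 [  0.       0.       1.    ]] -0.08960666546027153 
 [[ 0.7255  0.6881  0.0122 -0.3589]
 [-0.5546  0.574   0.6025  0.2728]
 [ 0.4076 -0.4439  0.798  -1.2636]
 [ 0.      0.      0.      1.    ]] [ 0.9267 -0.4706  0.8484]
side [[432.5163   0.     316.7212]
 [  0.     432.5163 199.9965]
 [  0.       0.       1.    ]] -0.01953374958735681 
 [[ 0.6836 -0.7297  0.013  -0.3586]
 [ 0.5117  0.4919  0.7044 -0.2865]
 [-0.5204 -0.4749  0.7097 -0.8316]
 [ 0.      0.      0.      1.    ]] [-0.041  -0.5157  0.7966]
wrist [[285.8765   0.     318.6841]
 [  0.     285.8765 204.7269]
 [  0.       0.       1.    ]] -0.026766734865957525 
 [[-1.      0.0005  0.0015  0.6004]
 [-0.0009 -0.9602 -0.2794  0.0363]
 [ 0.0013 -0.2794  0.9602 -0.3795]
 [ 0.      0.      0.      1.    ]] [ 0.601  -0.0715  0.3736]
```

View pics/scene0.png

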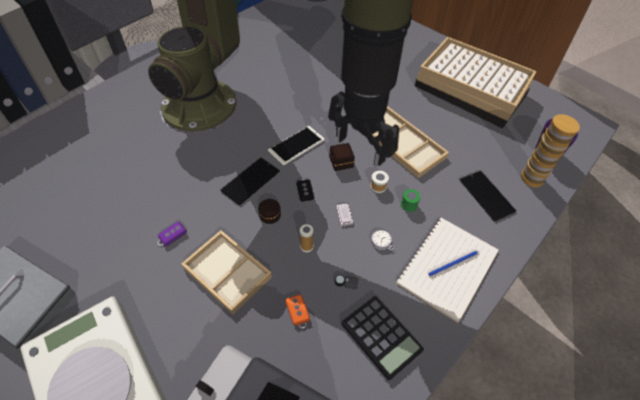

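View pics/side0.png

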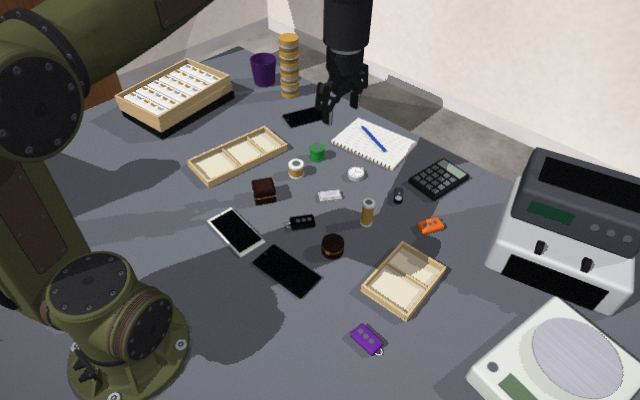

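View pics/wrist0.png

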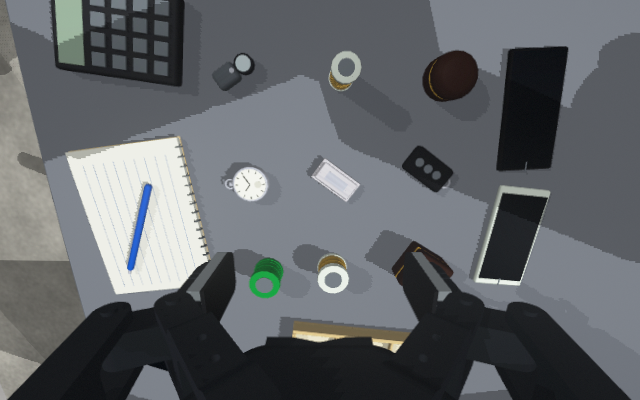

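The scene view shows tray_two at about (227,270), tray_three at (410,140) partly hidden by the gripper, the black key at (305,189), the watch at (381,239), the tall tube at (307,237), the short tube at (380,180) and the square box at (342,155). The side view shows them all clear, with tray_three at (238,155). In the wrist view the key is at (428,169), the watch at (250,184), the tall tube's top at (346,67) and the short tube's top at (333,274).

```bash
cat > h.py <<'E'
from station import ctrl
import cv2,numpy as np
np.set_printoptions(precision=4,suppress=True)
def cal(n):
    c=ctrl.calibration(n); return np.array(c["camera_matrix"]),c["k1"],np.array(c["extrinsics"])
def ray(c,uv):
    K,k1,E=c
    p=cv2.undistortPoints(np.array([[uv]],float),K,np.array([k1,0,0,0,0.]))[0,0]
    R=E[:3,:3]; d=R.T@np.array([p[0],-p[1],-1.]); return -R.T@E[:3,3],d/np.linalg.norm(d)
def plane(c,uv,z):
    o,d=ray(c,uv); return o+d*(z-o[2])/d[2]
def tri(*cu):
    A=np.zeros((3,3));b=np.zeros(3);rs=[ray(c,u) for c,u in cu]
    for o,d in rs:
        M=np.eye(3)-np.outer(d,d);A+=M;b+=M@o
    x=np.linalg.solve(A,b); return x,max(np.linalg.norm(np.cross(x-o,d)) for o,d in rs)
def proj(c,X):
    K,k1,E=c; p=E[:3,:3]@X+E[:3,3]; p=np.array([p[0],-p[1],-p[2]])
    return cv2.projectPoints(p.reshape(1,1,3),np.zeros(3),np.zeros(3),K,np.array([k1,0,0,0,0.]))[0][0,0]
def shot(n,name=None):
    c=cal(n);im=ctrl.capture(n)[:,:,::-1].copy()
    if name: cv2.imwrite(f"pics/{name}.png",im)
    return c,im
E
python3 - <<'E'
from h import *
s,d,w=cal("scene"),cal("side"),cal("wrist")
P={"key":((305,187),(301,221),(428,168)),"watch":((381,239),(356,173),(250,184)),"tall":((307,230),(368,202),(346,67)),
"short":((380,176),(296,161),(333,274)),"box":((342,149),(264,183),None),"round":((269,205),(333,240),(452,72)),"bar":((345,214),(330,195),(337,180)),"loupe":((341,280),(398,194),(233,70)),
"green":((411,193),(317,148),(266,283))}
for n,(a,b,c) in P.items():
    print(n,*tri((s,a),(d,b)), *(tri((s,a),(d,b),(w,c)) if c else ()))
for n,(a,b) in {"t2a":((222,233),(362,283)),"t2b":((271,272),(406,243)),"t2c":((237,312),(447,264)),"t2d":((183,268),(404,318))}.items(): print(n,*tri((s,a),(d,b)))
for b in [(188,161),(264,127),(288,148),(208,183)]: print("t3",plane(d,b,.022))
# contact sheet
S=cv2.imread("pics/scene0.png");D=cv2.imread("pics/side0.png")
a=cv2.resize(S[60:260,280:480],(400,400),interpolation=cv2.INTER_CUBIC)
b=cv2.resize(D[110:260,180:380],(400,300),interpolation=cv2.INTER_CUBIC)
c=cv2.resize(S[220:320,170:310],(400,286),interpolation=cv2.INTER_CUBIC)
e=cv2.resize(D[230:330,350:460],(314,286),interpolation=cv2.INTER_CUBIC)
o=np.zeros((600,800,3),np.uint8);o[:300,:400]=b;o[:400,400:]=a;o[310:596,:400]=c;o[402:600,500:718]=cv2.resize(e,(218,198));cv2.imwrite("pics/sheet.png",o)
E
```

```text
key [ 0.4554 -0.0114  0.0119] 0.0006679097619397303 [ 0.4572 -0.0123  0.0109] 0.003877134345133929
watch [0.6864 0.0041 0.0097] 0.00037029797355549025 [0.6878 0.0051 0.0095] 0.0023964313018325343
tall [ 0.5726 -0.1213  0.0676] 0.0011415059978406841 [ 0.573  -0.1222  0.0684] 0.0019163975873416291
short [0.5804 0.1278 0.0427] 0.0019478099242810376 [0.5808 0.1248 0.0424] 0.005277657368733935
box [0.4581 0.1215 0.0505] 0.0005017109573702582
round [ 0.4473 -0.1221  0.0386] 5.954739571738841e-05 [ 0.45   -0.1227  0.037 ] 0.0048662415561077045
bar [0.5778 0.0022 0.0037] 0.0002536656494161046 [0.5773 0.0022 0.0039] 0.0008397833055207545
loupe [ 0.6902 -0.1357  0.0179] 0.004209463246557366 [ 0.6941 -0.1328  0.0157] 0.007458426761191948
green [0.6672 0.1357 0.0382] 0.0029363881308371075 [0.6685 0.1353 0.0383] 0.0034782410013318816
t2a [ 0.4147 -0.2384  0.0174] 0.003272933592613328
t2b [ 0.5708 -0.2357  0.0191] 0.0043922787264678
t2c [ 0.5857 -0.3406  0.0164] 8.657188275404179e-05
t2d [ 0.4157 -0.3513  0.0042] 0.0053122355349071275
t3 [0.3914 0.3626 0.022 ]
t3 [0.6435 0.3305 0.022 ]
t3 [0.623  0.2054 0.022 ]
t3 [0.3755 0.2507 0.022 ]
```

View pics/sheet.png

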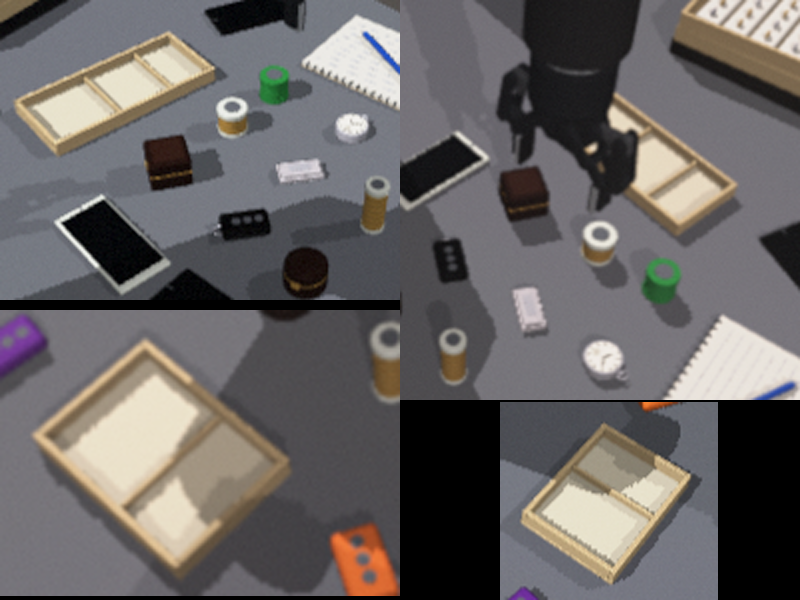

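The enlarged sheet shows tray_three's largest compartment at its low-x end and tray_two's larger one at low x, so both trays have x roughly along world +x. The key's ring end points to -x/+y and the watch's bow to +x. I'll turn the gripper a quarter turn and raise it, so the wrist camera covers everything at once.

```bash
python3 -m handwheel '[{"dx":-0.02,"dz":0.02,"wz":0.15},{"dx":-0.05,"dz":0.04,"wz":0.3},{"dx":-0.08,"dz":0.06,"wz":0.45},{"dx":-0.11,"dz":0.07,"wz":0.6},{"dx":-0.13,"dz":0.07,"wz":0.75},{"dx":-0.15,"dz":0.07,"wz":0.9},{"dx":-0.15,"dz":0.07,"wz":1.05},{"dx":-0.15,"dz":0.07,"wz":1.2},{"dx":-0.15,"dz":0.07,"wz":1.35},{"dx":-0.15,"dz":0.07,"wz":1.5},{"dx":-0.15,"dz":0.07,"wz":1.571},{"dx":-0.15,"dz":0.07,"wz":1.571},{"dx":-0.15,"dz":0.07,"wz":1.571}]'
python3 - <<'E'
from h import *
print(ctrl.read_state()["joints"]); shot("wrist","w1"); shot("scene","s1"); shot("side","d1")
E
```

```text
[ 0.3337  0.0407  0.0841 -0.0004 -1.6155 -0.3337]invalid input
```

View pics/w1.png

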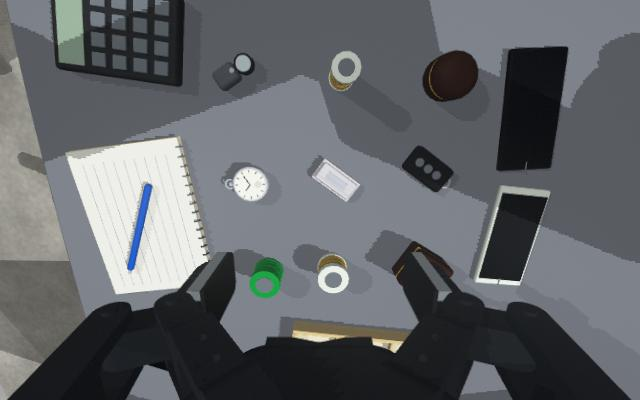

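The arm has not moved: the call was refused as invalid, most likely because each row needs all six keys.

```bash
python3 -m handwheel '[{"dx":-0.05,"dy":0,"dz":0.04,"wx":0,"wy":0,"wz":0.15},{"dx":-0.08,"dy":0,"dz":0.06,"wx":0,"wy":0,"wz":0.3},{"dx":-0.11,"dy":0,"dz":0.07,"wx":0,"wy":0,"wz":0.45},{"dx":-0.15,"dy":0,"dz":0.07,"wx":0,"wy":0,"wz":0.6},{"dx":-0.15,"dy":0,"dz":0.07,"wx":0,"wy":0,"wz":0.9},{"dx":-0.15,"dy":0,"dz":0.07,"wx":0,"wy":0,"wz":1.571},{"dx":-0.15,"dy":0,"dz":0.07,"wx":0,"wy":0,"wz":1.571},{"dx":-0.15,"dy":0,"dz":0.07,"wx":0,"wy":0,"wz":1.571},{"dx":-0.15,"dy":0,"dz":0.07,"wx":0,"wy":0,"wz":1.571},{"dx":-0.15,"dy":0,"dz":0.07,"wx":0,"wy":0,"wz":1.571},{"dx":-0.15,"dy":0,"dz":0.07,"wx":0,"wy":0,"wz":1.571},{"dx":-0.15,"dy":0,"dz":0.07,"wx":0,"wy":0,"wz":1.571},{"dx":-0.15,"dy":0,"dz":0.07,"wx":0,"wy":0,"wz":1.571}]'
python3 - <<'E'
from h import *
print(ctrl.read_state()["joints"]); shot("wrist","w1"); shot("scene","s1"); shot("side","d1")
E
```

```text
clock: 1.6
eef_pos: [0.4499, 0.0, 0.3233]
eef_rot: [1.0, -0.001, 0.0, 0.0]
wrist_force: [-0.1, 0.3, -1.1]
opening: 0.0851
gripper_force: 0.0
[ 0.4521 -0.3418 -0.1272  0.0001 -1.7852  1.1169]
```

View pics/w1.png

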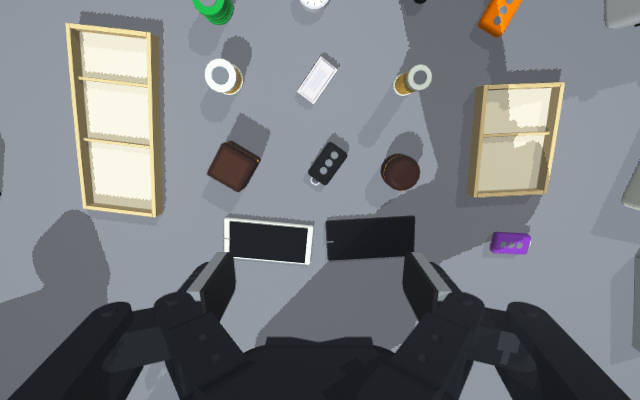

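The wrist view shows everything: tray_three with corners about (67,25), (158,33), (160,215), (83,208) and the largest compartment lowest; tray_two with corners about (481,86), (563,83), (551,196), (473,196) and the larger compartment lowest. The key is at (328,163) with its ring at (315,182). The tube tops are at (221,75) and (419,77), and the square box is at (234,166).

```bash
cat > m.py <<'E'
from h import *
w,s,d=cal("wrist"),cal("scene"),cal("side")
W,S,D=[cv2.imread(f"pics/{n}1.png") for n in "wsd"]
def blob(im,box,f):
    x0,y0,x1,y1=box; m=f(im[y0:y1,x0:x1].astype(int)).astype(np.uint8)
    m=cv2.morphologyEx(m,cv2.MORPH_CLOSE,np.ones((3,3)))
    n,l,st,c=cv2.connectedComponentsWithStats(m); i=1+np.argmax(st[1:,4]) 
    cn=max(cv2.findContours((l==i).astype(np.uint8),cv2.RETR_EXTERNAL,cv2.CHAIN_APPROX_NONE)[0],key=len)
    return cn.reshape(-1,2)+[x0,y0]
def rect(cn): 
    r=cv2.minAreaRect(cn.astype(np.float32)); return r,cv2.boxPoints(r)
dark=lambda a:a.max(2)<48
brown=lambda a:(a[...,2]-a[...,0]>12)&(a[...,2]<130)
white=lambda a:(a.min(2)>150)
if __name__=="__main__":
    r,b=rect(blob(W,(300,135,360,186),dark)); print("key px",r)
    P=np.array([plane(w,p,.012) for p in b]); print(P[:,:2],P.mean(0))
    r,b=rect(blob(W,(200,130,270,200),brown)); print("box px",r)
    P=np.array([plane(w,p,.044) for p in b]); print(P[:,:2],P.mean(0))
    for n,bx,f in (("short",(195,50,255,100),white),("tall",(400,55,440,100),white)):
        e=cv2.fitEllipse(blob(W,bx,f)); print(n,e)
    def corners(name,pw,pd,ps):
        print(name)
        for a,b,c in zip(pw,pd,ps):
            print(plane(w,a,.022), tri((w,a),(d,b)) if b else "", tri((w,a),(s,c)) if c else "")
    corners("t3",[(67,25),(150,33),(153,215),(83,208)],[(264,127),(287,146),(208,183),(188,161)],[None]*4)
    corners("t2",[(484,86),(563,83),(548,196),(476,196)],[(406,243),(447,264),(404,318),(362,283)],[(271,272),(237,312),(183,268),(222,233)])
    T=[("short",(221,75),(296,161),(380,176)),("tall",(420,76),(368,202),(307,230)),("key",(328,162),(301,221),(305,187)),("box",(232,165),(264,183),(342,149)),("watch",(314,-2),(356,173),(381,239))]
    for n,a,b,c in T: print(n,tri((w,a),(d,b),(s,c)))
    o=np.zeros((600,800,3),np.uint8)
    R=lambda im,x,y,ww,hh,k:cv2.resize(im[y:y+hh,x:x+ww],(ww*k,hh*k),interpolation=cv2.INTER_CUBIC)
    o[:600,:330]=R(W,60,20,110,200,3); o[:360,340:640]=R(W,465,80,100,120,3)
    o[370:570,340:580]=R(W,205,138,60,50,4); o[370:590,590:790]=R(W,300,137,50,55,4)
    cv2.imwrite("pics/sheet2.png",o)
E
python3 m.py
```

```text
key px ((327.0567626953125, 163.35946655273438), (22.571090698242188, 38.5987663269043), 36.02737808227539)
[[ 0.4476  0.0179]
 [ 0.4942 -0.0164]
 [ 0.4747 -0.0439]
 [ 0.4268 -0.0101]] [ 0.4608 -0.0131  0.012 ]
box px ((231.99998474121094, 165.99998474121094), (40.473663330078125, 39.10167694091797), 30.963754653930664)
[[0.4535 0.1613]
 [0.4998 0.1284]
 [0.4711 0.0822]
 [0.423  0.1142]] [0.4619 0.1215 0.044 ]
short ((221.69070434570312, 76.29896545410156), (31.777034759521484, 41.06889343261719), 126.07421875)
tall ((419.4105529785156, 76.86431884765625), (22.82802391052246, 25.13252830505371), 24.052757263183594)
t3
[0.6501 0.336  0.022 ] (array([0.6538, 0.3443, 0.0104]), np.float64(0.0008168200324420874)) 
[0.6376 0.2239 0.022 ] (array([0.6433, 0.2328, 0.0033]), np.float64(0.0010737841319118594)) 
[0.3826 0.2596 0.022 ] (array([0.3806, 0.263 , 0.0125]), np.float64(0.002218850585623918)) 
[0.3942 0.3704 0.022 ] (array([0.394 , 0.3708, 0.018 ]), np.float64(0.002435081445943372)) 
t2
[ 0.5706 -0.2307  0.022 ] (array([ 0.5732, -0.2373,  0.0126]), np.float64(0.0018709429363367417)) (ar
[... 246 characters left out ...]
 -0.3569  0.022 ] (array([ 0.4095, -0.3523,  0.0227]), np.float64(0.004732607022776889)) (array([ 0.4162, -0.3593,  0.0144]), np.float64(0.005879640490472137))
[ 0.4126 -0.2426  0.022 ] (array([ 0.412 , -0.2391,  0.0255]), np.float64(0.002089117778610925)) (array([ 0.4141, -0.2428,  0.0193]), np.float64(0.0023504753677414535))
short (array([0.5807, 0.1271, 0.043 ]), np.float64(0.0023711988238227185))
tall (array([ 0.5737, -0.1226,  0.0694]), np.float64(0.002759242330605223))
key (array([ 0.4584, -0.0128,  0.0123]), np.float64(0.005254670311401036))
box (array([0.4606, 0.121 , 0.05  ]), np.float64(0.004254060771061772))
watch (array([0.6847, 0.0049, 0.0082]), np.float64(0.003353402165322255))
```

View pics/sheet2.png

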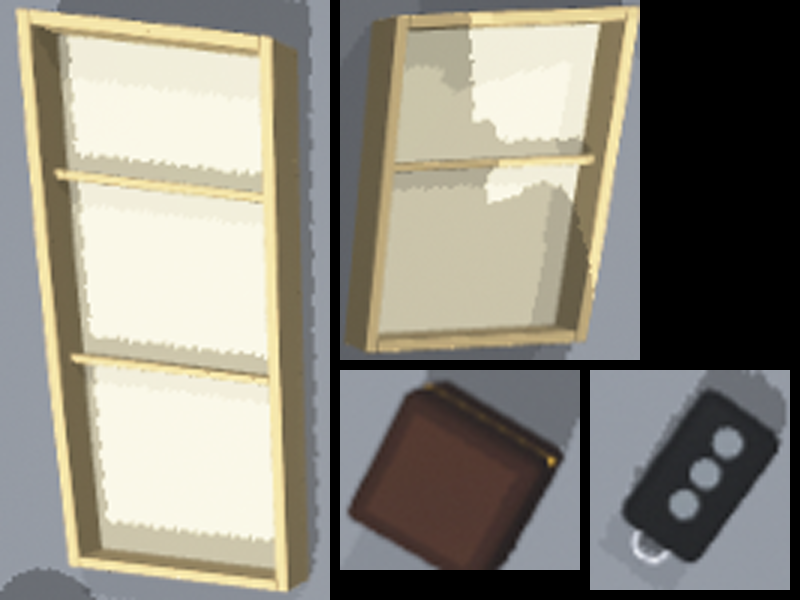

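The sheet shows clear rim corners on both trays and clean outlines of the box and key. Estimates so far:

| Thing | Centre (x, y) | Yaw |
|---|---|---|
| tray_three | (0.5155, 0.296) | -0.127 |
| tray_two | (0.493, -0.2935) | 0.08 |
| Key fob | (0.4605, -0.013) | -0.635 |
| Square box | (0.460, 0.1215) | -0.62 |

I'll take the key first.

```bash
python3 -m handwheel '[{"dx":0.005,"dy":-0.006,"dz":-0.03,"wx":0,"wy":0,"wz":-0.14},{"dx":0.01,"dy":-0.013,"dz":-0.07,"wx":0,"wy":0,"wz":-0.28},{"dx":0.0105,"dy":-0.013,"dz":-0.11,"wx":0,"wy":0,"wz":-0.42},{"dx":0.0105,"dy":-0.013,"dz":-0.15,"wx":0,"wy":0,"wz":-0.56},{"dx":0.0105,"dy":-0.013,"dz":-0.19,"wx":0,"wy":0,"wz":-0.635},{"dx":0.0105,"dy":-0.013,"dz":-0.22,"wx":0,"wy":0,"wz":-0.635},{"dx":0.0105,"dy":-0.013,"dz":-0.25,"wx":0,"wy":0,"wz":-0.635},{"dx":0.0105,"dy":-0.013,"dz":-0.26,"wx":0,"wy":0,"wz":-0.635},{"dx":0.0105,"dy":-0.013,"dz":-0.26,"wx":0,"wy":0,"wz":-0.635}]' -0.4 40
python3 - <<'E'
from h import *
shot("wrist","w2")
print(proj(cal("wrist"),np.array([.4605,-.013,.016])))
E
```

```text
clock: 2.65
eef_pos: [0.4598, -0.0133, 0.0622]
eef_rot: [0.95, -0.312, -0.001, 0.001]
wrist_force: [-0.5, -0.1, 0.6]
opening: 0.0594
gripper_force: 0.0
[319.1899 239.5955]
```

View pics/w2.png

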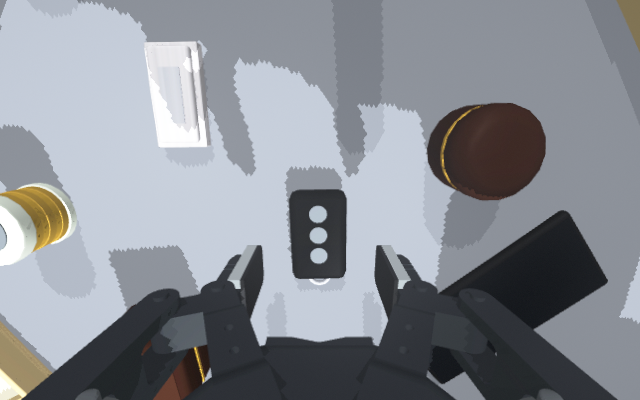

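The key sits centred between the fingers and straight, with the fob's centre at (318,234) against a predicted (319,240), so about 3 mm forward. I'll go down and grip.

```bash
python3 -m handwheel '[{"dx":0.0025,"dy":-0.0015,"dz":-0.015,"wx":0,"wy":0,"wz":0},{"dx":0.0025,"dy":-0.0015,"dz":-0.03,"wx":0,"wy":0,"wz":0},{"dx":0.0025,"dy":-0.0015,"dz":-0.037,"wx":0,"wy":0,"wz":0},{"dx":0.0025,"dy":-0.0015,"dz":-0.040,"wx":0,"wy":0,"wz":0},{"dx":0.0025,"dy":-0.0015,"dz":-0.040,"wx":0,"wy":0,"wz":0}]'; python3 -m handwheel '[{"dx":0,"dy":0,"dz":0,"wx":0,"wy":0,"wz":0},{"dx":0,"dy":0,"dz":0,"wx":0,"wy":0,"wz":0},{"dx":0,"dy":0,"dz":0,"wx":0,"wy":0,"wz":0},{"dx":0,"dy":0,"dz":0,"wx":0,"wy":0,"wz":0},{"dx":0,"dy":0,"dz":0,"wx":0,"wy":0,"wz":0},{"dx":0,"dy":0,"dz":0,"wx":0,"wy":0,"wz":0}]' 0.6 40
```

```text
clock: 3.2
eef_pos: [0.4635, -0.0144, 0.0241]
eef_rot: [0.95, -0.312, 0.0, -0.0]
wrist_force: [0.3, -0.2, 0.7]
opening: 0.06
gripper_force: 0.0
clock: 3.8
eef_pos: [0.4638, -0.0143, 0.0244]
eef_rot: [0.95, -0.312, 0.001, -0.0]
wrist_force: [-1.2, 0.2, 5.9]
opening: 0.0351
gripper_force: 41.2
```

```bash
python3 -m handwheel '[{"dx":0,"dy":0,"dz":0.015,"wx":0,"wy":0,"wz":0},{"dx":0,"dy":0,"dz":0.05,"wx":0,"wy":0,"wz":0},{"dx":0,"dy":0,"dz":0.09,"wx":0,"wy":0,"wz":0},{"dx":-0.002,"dy":0.03,"dz":0.10,"wx":0,"wy":0,"wz":0.1},{"dx":-0.004,"dy":0.07,"dz":0.10,"wx":0,"wy":0,"wz":0.2},{"dx":-0.006,"dy":0.11,"dz":0.10,"wx":0,"wy":0,"wz":0.3},{"dx":-0.008,"dy":0.15,"dz":0.10,"wx":0,"wy":0,"wz":0.4},{"dx":-0.01,"dy":0.19,"dz":0.10,"wx":0,"wy":0,"wz":0.508},{"dx":-0.014,"dy":0.23,"dz":0.10,"wx":0,"wy":0,"wz":0.508},{"dx":-0.0177,"dy":0.27,"dz":0.10,"wx":0,"wy":0,"wz":0.508},{"dx":-0.0177,"dy":0.305,"dz":0.10,"wx":0,"wy":0,"wz":0.508},{"dx":-0.0177,"dy":0.3195,"dz":0.09,"wx":0,"wy":0,"wz":0.508},{"dx":-0.0177,"dy":0.3195,"dz":0.07,"wx":0,"wy":0,"wz":0.508},{"dx":-0.0177,"dy":0.3195,"dz":0.06,"wx":0,"wy":0,"wz":0.508},{"dx":-0.0177,"dy":0.3195,"dz":0.06,"wx":0,"wy":0,"wz":0.508}]'
python3 - <<'E'
from h import *
shot("wrist","w3")
E
```

```text
clock: 5.3
eef_pos: [0.4444, 0.3035, 0.0807]
eef_rot: [0.998, -0.064, -0.001, 0.002]
wrist_force: [0.1, -0.5, -0.8]
opening: 0.0348
gripper_force: 40.4
```

View pics/w3.png

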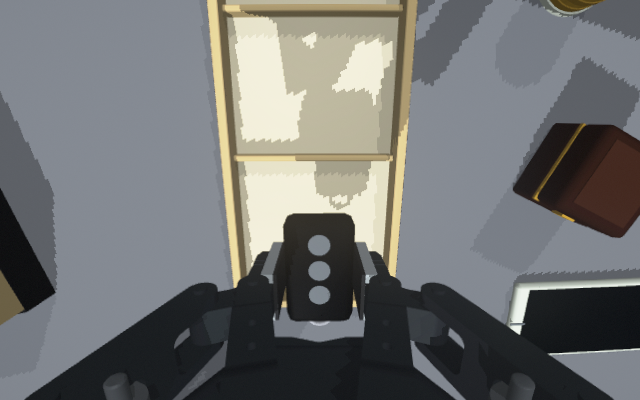

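The key hangs straight and centred between the tray's long walls, with the first divider at row 157 and the second at row 9. A quick check of the tray estimate from the dividers before lowering:

```bash
python3 - <<'E'
from h import *
c=cal("wrist");s=ctrl.read_state();print(s["eef_pos"])
t=np.array([.5155,.2963]);a=-.127;R=np.array([[np.cos(a),-np.sin(a)],[np.sin(a),np.cos(a)]])
for p,z in [((235,158),.015),((391,157),.015),((223,10),.015),((401,10),.015),((214,100),.022),((409,100),.022)]:
    X=plane(c,p,z); print(X,R.T@(X[:2]-t))
E
python3 -m handwheel '[{"dx":0.001,"dy":0.001,"dz":-0.02,"wx":0,"wy":0,"wz":0},{"dx":0.001,"dy":0.001,"dz":-0.035,"wx":0,"wy":0,"wz":0},{"dx":0.001,"dy":0.001,"dz":-0.045,"wx":0,"wy":0,"wz":0},{"dx":0.001,"dy":0.001,"dz":-0.05,"wx":0,"wy":0,"wz":0},{"dx":0.001,"dy":0.001,"dz":-0.052,"wx":0,"wy":0,"wz":0},{"dx":0.001,"dy":0.001,"dz":-0.053,"wx":0,"wy":0,"wz":0},{"dx":0.001,"dy":0.001,"dz":-0.053,"wx":0,"wy":0,"wz":0}]'
```

```text
[0.4451 0.3039 0.0824]
[0.5009 0.3518 0.015 ] [-0.0215  0.0532]
[0.4884 0.25   0.015 ] [-0.021  -0.0494]
[0.586  0.3413 0.015 ] [0.0642 0.0536]
[0.5728 0.2388 0.015 ] [ 0.0641 -0.0498]
[0.5372 0.3551 0.022 ] [0.0141 0.0611]
[0.5222 0.2388 0.022 ] [ 0.014  -0.0562]
clock: 6.05
eef_pos: [0.4465, 0.3062, 0.0308]
eef_rot: [0.998, -0.063, 0.0, -0.0]
wrist_force: [0.9, -0.2, -0.7]
opening: 0.0344
gripper_force: 40.5
```

```bash
python3 -m handwheel '[{"dx":0,"dy":0,"dz":-0.001,"wx":0,"wy":0,"wz":0},{"dx":0,"dy":0,"dz":-0.0015,"wx":0,"wy":0,"wz":0},{"dx":0,"dy":0,"dz":-0.0015,"wx":0,"wy":0,"wz":0}]'; python3 -m handwheel '[{"dx":0,"dy":0,"dz":0,"wx":0,"wy":0,"wz":0},{"dx":0,"dy":0,"dz":0,"wx":0,"wy":0,"wz":0},{"dx":0,"dy":0,"dz":0,"wx":0,"wy":0,"wz":0},{"dx":0,"dy":0,"dz":0.01,"wx":0,"wy":0,"wz":0},{"dx":0,"dy":0,"dz":0.03,"wx":0,"wy":0,"wz":0},{"dx":0,"dy":0,"dz":0.07,"wx":0,"wy":0,"wz":0},{"dx":0,"dy":0,"dz":0.11,"wx":0,"wy":0,"wz":0},{"dx":0,"dy":0,"dz":0.12,"wx":0,"wy":0,"wz":0},{"dx":0,"dy":0,"dz":0.12,"wx":0,"wy":0,"wz":0}]' -0.35 40
python3 - <<'E'
from h import *
shot("wrist","w4")
E
```

```text
clock: 6.35
eef_pos: [0.4465, 0.3063, 0.0295]
eef_rot: [0.998, -0.063, 0.0, -0.0]
wrist_force: [-1.1, 0.3, 2.5]
opening: 0.0347
gripper_force: 40.8
clock: 7.25
eef_pos: [0.4471, 0.3069, 0.1519]
eef_rot: [0.998, -0.063, 0.002, -0.002]
wrist_force: [-0.8, 0.2, 0.4]
opening: 0.0575
gripper_force: 0.0
```

View pics/w4.png

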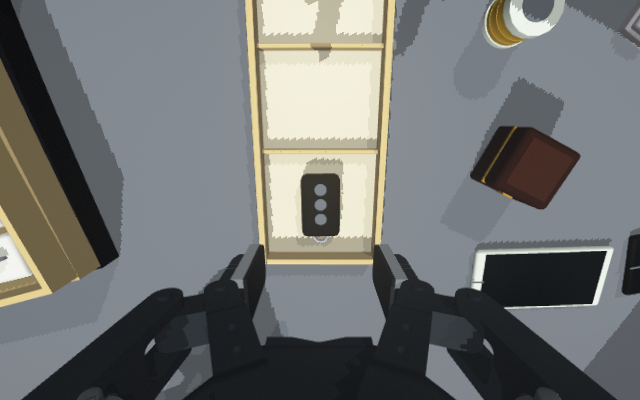

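The key lies flat in the largest compartment, its fob at (320,205) with the ring clear of the wall. The watch is next. I'll hover over it and locate its face numerically.

```bash
python3 -m handwheel '[{"dx":0.02,"dy":-0.025,"dz":0.01,"wx":0,"wy":0,"wz":0.02},{"dx":0.05,"dy":-0.06,"dz":0.01,"wx":0,"wy":0,"wz":0.04},{"dx":0.08,"dy":-0.1,"dz":0.01,"wx":0,"wy":0,"wz":0.06},{"dx":0.11,"dy":-0.14,"dz":0.01,"wx":0,"wy":0,"wz":0.08},{"dx":0.14,"dy":-0.18,"dz":0.01,"wx":0,"wy":0,"wz":0.1},{"dx":0.17,"dy":-0.215,"dz":0.01,"wx":0,"wy":0,"wz":0.127},{"dx":0.2,"dy":-0.25,"dz":0,"wx":0,"wy":0,"wz":0.127},{"dx":0.22,"dy":-0.28,"dz":-0.02,"wx":0,"wy":0,"wz":0.127},{"dx":0.235,"dy":-0.302,"dz":-0.05,"wx":0,"wy":0,"wz":0.127},{"dx":0.235,"dy":-0.302,"dz":-0.06,"wx":0,"wy":0,"wz":0.127},{"dx":0.235,"dy":-0.302,"dz":-0.06,"wx":0,"wy":0,"wz":0.127}]' -0.55 40
python3 - <<'E'
from h import *
from m import blob
c,im=shot("wrist","w5")
print(proj(c,np.array([.686,.0045,.015])))
m=lambda a:(a.min(2)>150)
u,v=proj(c,np.array([.686,.0045,.015])).astype(int)
cn=blob(im,(u-60,v-60,u+60,v+50),m); e=cv2.fitEllipse(cn); print(e,plane(c,e[0],.015))
x0,y0=u-100,v-110; cv2.imwrite("pics/w5c.png",cv2.resize(im[max(0,y0):y0+200,x0:x0+200],None,fx=2,fy=2))
E
```

```text
clock: 8.4
eef_pos: [0.6792, 0.0031, 0.0838]
eef_rot: [1.0, -0.001, -0.004, 0.001]
wrist_force: [0.8, 0.6, 0.8]
opening: 0.0663
gripper_force: 0.0
[315.8799 217.6899]
((314.38818359375, 213.165771484375), (59.91914367675781, 63.0549430847168), 89.52323913574219) [0.6893 0.0055 0.015 ]
```

```bash
python3 -m handwheel '[{"dx":0.004,"dy":0.0015,"dz":-0.02,"wx":0,"wy":0,"wz":0},{"dx":0.007,"dy":0.0015,"dz":-0.045,"wx":0,"wy":0,"wz":0},{"dx":0.007,"dy":0.0015,"dz":-0.058,"wx":0,"wy":0,"wz":0},{"dx":0.007,"dy":0.0015,"dz":-0.064,"wx":0,"wy":0,"wz":0},{"dx":0.007,"dy":0.0015,"dz":-0.066,"wx":0,"wy":0,"wz":0},{"dx":0.007,"dy":0.0015,"dz":-0.066,"wx":0,"wy":0,"wz":0}]'; python3 -m handwheel '[{"dx":0,"dy":0,"dz":0,"wx":0,"wy":0,"wz":0},{"dx":0,"dy":0,"dz":0,"wx":0,"wy":0,"wz":0},{"dx":0,"dy":0,"dz":0,"wx":0,"wy":0,"wz":0},{"dx":0,"dy":0,"dz":0,"wx":0,"wy":0,"wz":0},{"dx":0,"dy":0,"dz":0,"wx":0,"wy":0,"wz":0},{"dx":0,"dy":0,"dz":0,"wx":0,"wy":0,"wz":0}]' 0.5 40
```

```text
clock: 9.05
eef_pos: [0.6887, 0.0058, 0.024]
eef_rot: [1.0, 0.0, 0.001, 0.0]
wrist_force: [0.8, -1.0, -0.2]
opening: 0.0665
gripper_force: 0.0
clock: 9.65
eef_pos: [0.6891, 0.0056, 0.0245]
eef_rot: [1.0, 0.0, 0.001, 0.0]
wrist_force: [-1.1, 1.7, 6.3]
opening: 0.0442
gripper_force: 41.4
```

View pics/w5c.png

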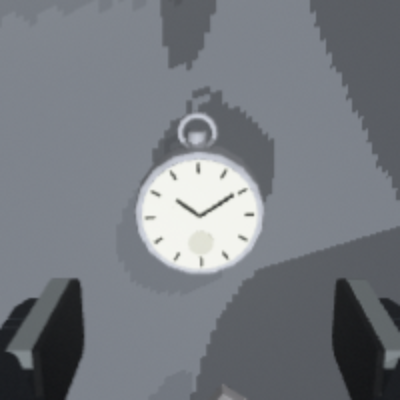

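The crop shows the watch with its bow straight ahead (+x), and the grip has it (opening 44 mm, 41 N). I'll carry it to the middle compartment.

```bash
python3 -m handwheel '[{"dx":0,"dy":0,"dz":0.015,"wx":0,"wy":0,"wz":0},{"dx":0,"dy":0,"dz":0.05,"wx":0,"wy":0,"wz":0},{"dx":-0.005,"dy":0.01,"dz":0.085,"wx":0,"wy":0,"wz":0},{"dx":-0.02,"dy":0.035,"dz":0.09,"wx":0,"wy":0,"wz":-0.02},{"dx":-0.04,"dy":0.07,"dz":0.09,"wx":0,"wy":0,"wz":-0.05},{"dx":-0.06,"dy":0.105,"dz":0.09,"wx":0,"wy":0,"wz":-0.08},{"dx":-0.08,"dy":0.14,"dz":0.09,"wx":0,"wy":0,"wz":-0.11},{"dx":-0.1,"dy":0.175,"dz":0.09,"wx":0,"wy":0,"wz":-0.127},{"dx":-0.12,"dy":0.21,"dz":0.09,"wx":0,"wy":0,"wz":-0.127},{"dx":-0.14,"dy":0.245,"dz":0.09,"wx":0,"wy":0,"wz":-0.127},{"dx":-0.152,"dy":0.275,"dz":0.085,"wx":0,"wy":0,"wz":-0.127},{"dx":-0.158,"dy":0.29,"dz":0.07,"wx":0,"wy":0,"wz":-0.127},{"dx":-0.158,"dy":0.29,"dz":0.045,"wx":0,"wy":0,"wz":-0.127},{"dx":-0.158,"dy":0.29,"dz":0.025,"wx":0,"wy":0,"wz":-0.127},{"dx":-0.158,"dy":0.29,"dz":0.014,"wx":0,"wy":0,"wz":-0.127},{"dx":-0.158,"dy":0.29,"dz":0.009,"wx":0,"wy":0,"wz":-0.127},{"dx":-0.158,"dy":0.29,"dz":0.007,"wx":0,"wy":0,"wz":-0.127},{"dx":-0.158,"dy":0.29,"dz":0.006,"wx":0,"wy":0,"wz":-0.127},{"dx":-0.158,"dy":0.29,"dz":0.006,"wx":0,"wy":0,"wz":-0.127}]'
```

```text
clock: 11.55
eef_pos: [0.5308, 0.2957, 0.0296]
eef_rot: [0.998, -0.063, 0.001, -0.0]
wrist_force: [-0.8, -0.8, -1.9]
opening: 0.0445
gripper_force: 41.1
```

```bash
python3 -m handwheel '[{"dx":0,"dy":0,"dz":-0.001,"wx":0,"wy":0,"wz":0},{"dx":0,"dy":0,"dz":-0.001,"wx":0,"wy":0,"wz":0}]'; python3 -m handwheel '[{"dx":0,"dy":0,"dz":0,"wx":0,"wy":0,"wz":0},{"dx":0,"dy":0,"dz":0,"wx":0,"wy":0,"wz":0},{"dx":0,"dy":0,"dz":0,"wx":0,"wy":0,"wz":0},{"dx":0,"dy":0,"dz":0.01,"wx":0,"wy":0,"wz":0},{"dx":0,"dy":0,"dz":0.03,"wx":0,"wy":0,"wz":0},{"dx":0,"dy":0,"dz":0.07,"wx":0,"wy":0,"wz":0},{"dx":0,"dy":0,"dz":0.11,"wx":0,"wy":0,"wz":0},{"dx":0,"dy":0,"dz":0.13,"wx":0,"wy":0,"wz":0}]' -0.55 40; python3 -m handwheel '[{"dx":0,"dy":-0.03,"dz":0,"wx":0,"wy":0,"wz":0.03},{"dx":0.004,"dy":-0.07,"dz":0.01,"wx":0,"wy":0,"wz":0.06},{"dx":0.008,"dy":-0.11,"dz":0.01,"wx":0,"wy":0,"wz":0.1},{"dx":0.012,"dy":-0.15,"dz":0.01,"wx":0,"wy":0,"wz":0.127},{"dx":0.016,"dy":-0.19,"dz":0.01,"wx":0,"wy":0,"wz":0.127},{"dx":0.02,"dy":-0.23,"dz":0.01,"wx":0,"wy":0,"wz":0.127},{"dx":0.024,"dy":-0.27,"dz":0.01,"wx":0,"wy":0,"wz":0.127},{"dx":0.028,"dy":-0.31,"dz":0.01,"wx":0,"wy":0,"wz":0.127},{"dx":0.032,"dy":-0.35,"dz":0.01,"wx":0,"wy":0,"wz":0.127},{"dx":0.035,"dy":-0.39,"dz":0.01,"wx":0,"wy":0,"wz":0.127},{"dx":0.035,"dy":-0.41,"dz":0.01,"wx":0,"wy":0,"wz":0.127},{"dx":0.035,"dy":-0.417,"dz":0.01,"wx":0,"wy":0,"wz":0.127},{"dx":0.035,"dy":-0.417,"dz":0.01,"wx":0,"wy":0,"wz":0.127},{"dx":0.035,"dy":-0.417,"dz":0.01,"wx":0,"wy":0,"wz":0.127}]'  -0.3
python3 - <<'E'
from h import *
from m import blob
c,im=shot("wrist","w6");s,S=shot("scene","s6");d,D=shot("side","d6")
m=lambda a:(a.min(2)>140)&(a[...,2]-a[...,0]<60)
u,v=proj(c,np.array([.575,-.1225,.072])).astype(int);print(u,v)
cn=blob(im,(u-50,v-45,u+50,v+45),m); e=cv2.fitEllipse(cn); print(e,plane(c,e[0],.072))
for b in ((368,202),): print(tri((c,e[0]),(d,b)))
E
```

```text
clock: 11.75
eef_pos: [0.5308, 0.2958, 0.0294]
eef_rot: [0.998, -0.063, 0.001, -0.0]
wrist_force: [-2.1, -0.8, 6.1]
opening: 0.0441
gripper_force: 41.7
clock: 12.55
eef_pos: [0.5316, 0.2961, 0.1633]
eef_rot: [0.998, -0.063, 0.003, -0.002]
wrist_force: [0.3, 0.8, 0.2]
opening: 0.066
gripper_force: 0.0
clock: 13.95
eef_pos: [0.5654, -0.1209, 0.1681]
eef_rot: [1.0, 0.0, 0.0, -0.0]
wrist_force: [-0.1, 0.8, 0.9]
opening: 0.0559
gripper_force: 0.0
320 203
((320.5754089355469, 203.8271942138672), (36.58904266357422, 36.685333251953125), 118.65191650390625) [ 0.575  -0.1228  0.072 ]
(array([ 0.5731, -0.1216,  0.0679]), np.float64(0.001443668566922439))
```

```bash
python3 -m handwheel '[{"dx":0.009,"dy":-0.0017,"dz":-0.015,"wx":0,"wy":0,"wz":0},{"dx":0.009,"dy":-0.0017,"dz":-0.04,"wx":0,"wy":0,"wz":0},{"dx":0.009,"dy":-0.0017,"dz":-0.07,"wx":0,"wy":0,"wz":0},{"dx":0.009,"dy":-0.0017,"dz":-0.1,"wx":0,"wy":0,"wz":0},{"dx":0.009,"dy":-0.0017,"dz":-0.118,"wx":0,"wy":0,"wz":0},{"dx":0.009,"dy":-0.0017,"dz":-0.126,"wx":0,"wy":0,"wz":0},{"dx":0.009,"dy":-0.0017,"dz":-0.126,"wx":0,"wy":0,"wz":0}]'; python3 -m handwheel '[{"dx":0,"dy":0,"dz":0,"wx":0,"wy":0,"wz":0},{"dx":0,"dy":0,"dz":0,"wx":0,"wy":0,"wz":0},{"dx":0,"dy":0,"dz":0,"wx":0,"wy":0,"wz":0},{"dx":0,"dy":0,"dz":0,"wx":0,"wy":0,"wz":0},{"dx":0,"dy":0,"dz":0,"wx":0,"wy":0,"wz":0},{"dx":0,"dy":0,"dz":0,"wx":0,"wy":0,"wz":0}]' 0.8 45
```

```text
clock: 14.8
eef_pos: [0.5736, -0.123, 0.0399]
eef_rot: [1.0, 0.0, -0.001, 0.0]
wrist_force: [-0.2, -0.5, 0.9]
opening: 0.0552
gripper_force: 0.0
clock: 15.4
eef_pos: [0.5753, -0.1231, 0.0433]
eef_rot: [1.0, 0.0, 0.001, 0.0]
wrist_force: [-0.1, 0.8, 5.7]
opening: 0.0292
gripper_force: 44.8
```

```bash
python3 -m handwheel '[{"dx":0,"dy":0,"dz":0.015,"wx":0,"wy":0,"wz":0},{"dx":0,"dy":0,"dz":0.05,"wx":0,"wy":0,"wz":0},{"dx":0,"dy":0.01,"dz":0.08,"wx":0,"wy":0,"wz":0},{"dx":0.003,"dy":0.04,"dz":0.085,"wx":0,"wy":0,"wz":-0.02},{"dx":0.007,"dy":0.08,"dz":0.085,"wx":0,"wy":0,"wz":-0.04},{"dx":0.011,"dy":0.12,"dz":0.085,"wx":0,"wy":0,"wz":-0.06},{"dx":0.015,"dy":0.16,"dz":0.085,"wx":0,"wy":0,"wz":-0.08},{"dx":0.019,"dy":0.2,"dz":0.085,"wx":0,"wy":0,"wz":-0.1},{"dx":0.023,"dy":0.24,"dz":0.085,"wx":0,"wy":0,"wz":-0.127},{"dx":0.027,"dy":0.28,"dz":0.085,"wx":0,"wy":0,"wz":-0.127},{"dx":0.031,"dy":0.32,"dz":0.085,"wx":0,"wy":0,"wz":-0.127},{"dx":0.034,"dy":0.36,"dz":0.085,"wx":0,"wy":0,"wz":-0.127},{"dx":0.036,"dy":0.39,"dz":0.085,"wx":0,"wy":0,"wz":-0.127},{"dx":0.036,"dy":0.405,"dz":0.08,"wx":0,"wy":0,"wz":-0.127},{"dx":0.036,"dy":0.409,"dz":0.065,"wx":0,"wy":0,"wz":-0.127},{"dx":0.036,"dy":0.409,"dz":0.045,"wx":0,"wy":0,"wz":-0.127},{"dx":0.036,"dy":0.409,"dz":0.03,"wx":0,"wy":0,"wz":-0.127},{"dx":0.036,"dy":0.409,"dz":0.03,"wx":0,"wy":0,"wz":-0.127}]'
python3 - <<'E'
from h import *
shot("wrist","w7");c=cal("wrist")
E
```

```text
clock: 17.2
eef_pos: [0.6087, 0.2838, 0.0677]
eef_rot: [0.998, -0.064, -0.003, 0.002]
wrist_force: [-1.1, -1.0, -2.5]
opening: 0.0288
gripper_force: 44.7
```

View pics/w7.png

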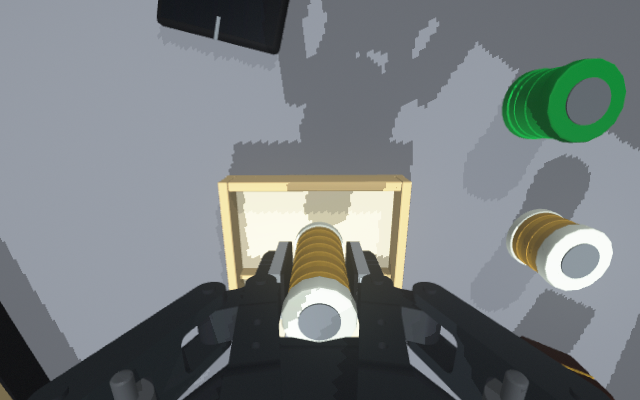

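The tall tube stands straight in the jaws, centred sideways in the smallest compartment, with its bottom edge at row 226 and the far wall's inner edge at about row 190. I'll lower it.

```bash
python3 -m handwheel '[{"dx":0,"dy":0,"dz":-0.01,"wx":0,"wy":0,"wz":0},{"dx":0,"dy":0,"dz":-0.018,"wx":0,"wy":0,"wz":0},{"dx":0,"dy":0,"dz":-0.022,"wx":0,"wy":0,"wz":0},{"dx":0,"dy":0,"dz":-0.024,"wx":0,"wy":0,"wz":0},{"dx":0,"dy":0,"dz":-0.0245,"wx":0,"wy":0,"wz":0},{"dx":0,"dy":0,"dz":-0.0245,"wx":0,"wy":0,"wz":0}]'
```

```text
clock: 17.85
eef_pos: [0.6105, 0.2858, 0.0484]
eef_rot: [0.998, -0.063, 0.0, 0.0]
wrist_force: [-2.5, -1.2, 4.8]
opening: 0.0291
gripper_force: 45.1
```

```bash
python3 -m handwheel '[{"dx":0,"dy":0,"dz":0,"wx":0,"wy":0,"wz":0},{"dx":0,"dy":0,"dz":0,"wx":0,"wy":0,"wz":0},{"dx":0,"dy":0,"dz":0,"wx":0,"wy":0,"wz":0},{"dx":0,"dy":0,"dz":0.01,"wx":0,"wy":0,"wz":0},{"dx":0,"dy":0,"dz":0.03,"wx":0,"wy":0,"wz":0},{"dx":0,"dy":0,"dz":0.06,"wx":0,"wy":0,"wz":0},{"dx":0,"dy":0,"dz":0.1,"wx":0,"wy":0,"wz":0},{"dx":0,"dy":0,"dz":0.12,"wx":0,"wy":0,"wz":0}]' -0.2 40; python3 -m handwheel '[{"dx":-0.03,"dy":-0.03,"dz":0,"wx":0,"wy":0,"wz":-0.1},{"dx":-0.06,"dy":-0.06,"dz":0,"wx":0,"wy":0,"wz":-0.2},{"dx":-0.09,"dy":-0.09,"dz":0,"wx":0,"wy":0,"wz":-0.3},{"dx":-0.12,"dy":-0.12,"dz":0,"wx":0,"wy":0,"wz":-0.4},{"dx":-0.14,"dy":-0.15,"dz":0,"wx":0,"wy":0,"wz":-0.493},{"dx":-0.152,"dy":-0.164,"dz":-0.02,"wx":0,"wy":0,"wz":-0.493},{"dx":-0.152,"dy":-0.164,"dz":-0.03,"wx":0,"wy":0,"wz":-0.493},{"dx":-0.152,"dy":-0.164,"dz":-0.03,"wx":0,"wy":0,"wz":-0.493},{"dx":-0.152,"dy":-0.164,"dz":-0.03,"wx":0,"wy":0,"wz":-0.493}]' -0.8 40
python3 - <<'E'
from h import *
from m import blob,brown,rect
c,im=shot("wrist","w8")
u,v=proj(c,np.array([.461,.1215,.044])).astype(int);print(u,v)
cn=blob(im,(u-70,max(0,v-80),u+70,v+50),brown);r,b=rect(cn);print(r)
P=np.array([plane(c,p,.044) for p in b]);print(P,P.mean(0),ctrl.read_state()["eef_pos"])
E
```

```text
clock: 18.65
eef_pos: [0.6115, 0.2861, 0.1726]
eef_rot: [0.998, -0.063, 0.003, -0.001]
wrist_force: [-0.0, -1.0, 0.5]
opening: 0.0513
gripper_force: 0.0
clock: 19.55
eef_pos: [0.4588, 0.1222, 0.1379]
eef_rot: [0.952, -0.305, 0.0, 0.0]
wrist_force: [0.2, -0.1, 1.2]
opening: 0.0766
gripper_force: 0.0
318 213
((315.85345458984375, 212.5086212158203), (67.82394409179688, 67.17799377441406), 86.633544921875)
[[0.4995 0.1296 0.044 ]
 [0.4722 0.0861 0.044 ]
 [0.4238 0.1147 0.044 ]
 [0.4528 0.1615 0.044 ]] [0.4621 0.123  0.044 ] [0.459  0.1224 0.1381]
```

View pics/w8.png

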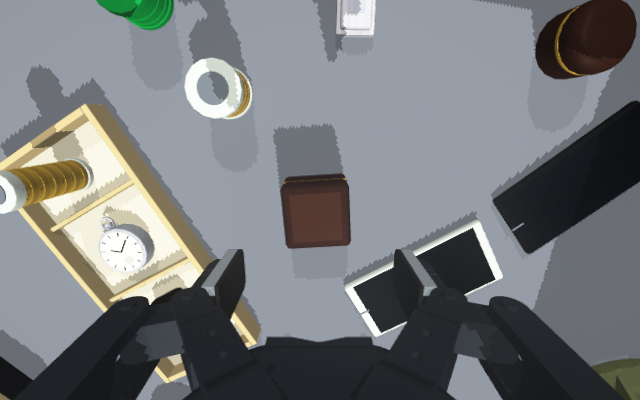

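The view shows the box at (316,212), about 3° off the jaws, with the watch and tall tube sitting well in tray_three. I'll turn slightly, go down and grip.

```bash
python3 -m handwheel '[{"dx":0.003,"dy":0,"dz":-0.015,"wx":0,"wy":0,"wz":0.045},{"dx":0.003,"dy":0,"dz":-0.04,"wx":0,"wy":0,"wz":0.045},{"dx":0.003,"dy":0,"dz":-0.065,"wx":0,"wy":0,"wz":0.045},{"dx":0.003,"dy":0,"dz":-0.09,"wx":0,"wy":0,"wz":0.045},{"dx":0.003,"dy":0,"dz":-0.102,"wx":0,"wy":0,"wz":0.045},{"dx":0.003,"dy":0,"dz":-0.106,"wx":0,"wy":0,"wz":0.045},{"dx":0.003,"dy":0,"dz":-0.106,"wx":0,"wy":0,"wz":0.045}]'; python3 -m handwheel '[{"dx":0,"dy":0,"dz":0,"wx":0,"wy":0,"wz":0},{"dx":0,"dy":0,"dz":0,"wx":0,"wy":0,"wz":0},{"dx":0,"dy":0,"dz":0,"wx":0,"wy":0,"wz":0},{"dx":0,"dy":0,"dz":0,"wx":0,"wy":0,"wz":0},{"dx":0,"dy":0,"dz":0,"wx":0,"wy":0,"wz":0},{"dx":0,"dy":0,"dz":0,"wx":0,"wy":0,"wz":0}]' 0.3 40
```

```text
clock: 20.3
eef_pos: [0.4617, 0.1221, 0.0317]
eef_rot: [0.959, -0.283, 0.0, 0.0]
wrist_force: [1.2, -0.0, -0.2]
opening: 0.0766
gripper_force: 0.0
clock: 20.9
eef_pos: [0.4622, 0.1224, 0.0329]
eef_rot: [0.959, -0.283, 0.001, -0.001]
wrist_force: [-1.3, 0.7, 5.8]
opening: 0.0531
gripper_force: 43.6
```

```bash
python3 -m handwheel '[{"dx":0,"dy":0,"dz":0.015,"wx":0,"wy":0,"wz":0},{"dx":0,"dy":0,"dz":0.05,"wx":0,"wy":0,"wz":0},{"dx":0,"dy":-0.01,"dz":0.085,"wx":0,"wy":0,"wz":0.05},{"dx":0,"dy":-0.04,"dz":0.09,"wx":0,"wy":0,"wz":0.12},{"dx":0,"dy":-0.08,"dz":0.09,"wx":0,"wy":0,"wz":0.2},{"dx":0,"dy":-0.12,"dz":0.09,"wx":0,"wy":0,"wz":0.28},{"dx":0,"dy":-0.16,"dz":0.09,"wx":0,"wy":0,"wz":0.36},{"dx":0,"dy":-0.2,"dz":0.09,"wx":0,"wy":0,"wz":0.44},{"dx":-0.002,"dy":-0.24,"dz":0.09,"wx":0,"wy":0,"wz":0.52},{"dx":-0.002,"dy":-0.28,"dz":0.09,"wx":0,"wy":0,"wz":0.6},{"dx":-0.002,"dy":-0.32,"dz":0.09,"wx":0,"wy":0,"wz":0.654},{"dx":-0.002,"dy":-0.36,"dz":0.09,"wx":0,"wy":0,"wz":0.654},{"dx":-0.002,"dy":-0.395,"dz":0.09,"wx":0,"wy":0,"wz":0.654},{"dx":-0.002,"dy":-0.413,"dz":0.085,"wx":0,"wy":0,"wz":0.654},{"dx":-0.002,"dy":-0.418,"dz":0.075,"wx":0,"wy":0,"wz":0.654},{"dx":-0.002,"dy":-0.418,"dz":0.06,"wx":0,"wy":0,"wz":0.654},{"dx":-0.002,"dy":-0.418,"dz":0.06,"wx":0,"wy":0,"wz":0.654}]'
python3 - <<'E'
from h import *
c,im=shot("wrist","w9")
print(ctrl.read_state()["eef_pos"])
hsv=cv2.cvtColor(im,cv2.COLOR_BGR2HSV)
m=((hsv[...,0]>12)&(hsv[...,0]<32)&(hsv[...,1]>60)&(hsv[...,2]>90)).astype(np.uint8)
t=np.array([.493,-.2935]);a=.08;R=np.array([[np.cos(a),-np.sin(a)],[np.sin(a),np.cos(a)]])
def pr(x,y,z): return proj(c,np.array([*(t+R@[x,y]),z]))
for q in [(.011,.052),(.011,-.052)]: print("pred divider end",pr(*q,.015))
for q in [(.078,0),(.05,.055),(.05,-.055),(.078,.04),(.078,-.04)]: print("pred wall mid",q,pr(*q,.022))
for v in (60,90): print(v,"cols",np.flatnonzero(m[v]))
for u in (270,310,350): print(u,"rows",np.flatnonzero(m[:260,u]))
E
```

```text
clock: 22.6
eef_pos: [0.4577, -0.2947, 0.0877]
eef_rot: [0.999, 0.04, -0.002, -0.001]
wrist_force: [-0.0, 0.2, -1.1]
opening: 0.0532
gripper_force: 42.9
[ 0.4584 -0.2949  0.0893]
pred divider end [243.7744 160.9373]
pred divider end [397.3093 160.8095]
pred wall mid (0.078, 0) [320.5883  48.9592]
pred wall mid (0.05, 0.055) [231.5285  99.3728]
pred wall mid (0.05, -0.055) [409.7268  99.1333]
pred wall mid (0.078, 0.04) [252.9684  49.3177]
pred wall mid (0.078, -0.04) [388.2785  49.0806]
60 cols [224 225 226 227 228 229 230 231 232 233 234 235 236 237 238 239 240 401
 402 403 404 405 406 407 408 409 410 411 412 413 414 415 416 417]
90 cols [226 227 228 229 230 231 232 233 234 235 236 237 238 239 240 241 399 400
 401 402 403 404 405 406 407 408 409 410 411 412 413 414]
270 rows [ 40  41  42  43  44  45  46  47  48  49  50  51  52  53  54  55 153 154
 155 156 157 158 159 160 227 228 229 230]
310 rows [ 41  42  43  44  45  46  47  48  49  50  51  52  53  54  55  56 155 156
 157 158 159 160 161 227 228 229]
350 rows [ 42  43  44  45  46  47  48  49  50  51  52  53  54  55  56  57  58 156
 157 158 159 160 161 162 226 227 228 229]
```

```bash
python3 -m handwheel '[{"dx":0.002,"dy":0,"dz":-0.02,"wx":0,"wy":0,"wz":-0.02},{"dx":0.002,"dy":0,"dz":-0.037,"wx":0,"wy":0,"wz":-0.02},{"dx":0.002,"dy":0,"dz":-0.047,"wx":0,"wy":0,"wz":-0.02},{"dx":0.002,"dy":0,"dz":-0.052,"wx":0,"wy":0,"wz":-0.02},{"dx":0.002,"dy":0,"dz":-0.054,"wx":0,"wy":0,"wz":-0.02},{"dx":0.002,"dy":0,"dz":-0.055,"wx":0,"wy":0,"wz":-0.02},{"dx":0.002,"dy":0,"dz":-0.055,"wx":0,"wy":0,"wz":-0.02}]'
```

```text
clock: 23.35
eef_pos: [0.462, -0.2963, 0.0379]
eef_rot: [1.0, 0.03, 0.001, 0.0]
wrist_force: [-2.6, 2.6, 6.1]
opening: 0.0534
gripper_force: 43.5
```

```bash
python3 -m handwheel '[{"dx":0,"dy":0,"dz":0,"wx":0,"wy":0,"wz":0},{"dx":0,"dy":0,"dz":0,"wx":0,"wy":0,"wz":0},{"dx":0,"dy":0,"dz":0,"wx":0,"wy":0,"wz":0},{"dx":0,"dy":0,"dz":0.01,"wx":0,"wy":0,"wz":0},{"dx":0,"dy":0,"dz":0.03,"wx":0,"wy":0,"wz":0},{"dx":0,"dy":0,"dz":0.07,"wx":0,"wy":0,"wz":0},{"dx":0,"dy":0,"dz":0.11,"wx":0,"wy":0,"wz":0},{"dx":0,"dy":0,"dz":0.12,"wx":0,"wy":0,"wz":0}]' -0.52 40; python3 -m handwheel '[{"dx":0.01,"dy":0.03,"dz":0,"wx":0,"wy":0,"wz":-0.02},{"dx":0.02,"dy":0.07,"dz":0,"wx":0,"wy":0,"wz":-0.04},{"dx":0.03,"dy":0.11,"dz":0,"wx":0,"wy":0,"wz":-0.06},{"dx":0.04,"dy":0.15,"dz":0,"wx":0,"wy":0,"wz":-0.06},{"dx":0.05,"dy":0.19,"dz":0,"wx":0,"wy":0,"wz":-0.06},{"dx":0.06,"dy":0.23,"dz":0,"wx":0,"wy":0,"wz":-0.06},{"dx":0.07,"dy":0.27,"dz":0,"wx":0,"wy":0,"wz":-0.06},{"dx":0.08,"dy":0.31,"dz":0,"wx":0,"wy":0,"wz":-0.06},{"dx":0.09,"dy":0.35,"dz":0,"wx":0,"wy":0,"wz":-0.06},{"dx":0.1,"dy":0.385,"dz":0,"wx":0,"wy":0,"wz":-0.06},{"dx":0.107,"dy":0.41,"dz":-0.01,"wx":0,"wy":0,"wz":-0.06},{"dx":0.112,"dy":0.423,"dz":-0.02,"wx":0,"wy":0,"wz":-0.06},{"dx":0.112,"dy":0.423,"dz":-0.02,"wx":0,"wy":0,"wz":-0.06},{"dx":0.112,"dy":0.423,"dz":-0.02,"wx":0,"wy":0,"wz":-0.06}]' -0.5 40
python3 - <<'E'
from h import *
from m import blob
c,im=shot("wrist","w10");d,D=shot("side","d10")
m=lambda a:(a.min(2)>140)&(a[...,2]-a[...,0]<60)
u,v=proj(c,np.array([.581,.1265,.038])).astype(int);print(u,v)
cn=blob(im,(u-50,v-45,u+50,v+45),m); e=cv2.fitEllipse(cn); print(e,plane(c,e[0],.038),ctrl.read_state()["eef_pos"])
print(tri((c,e[0]),(d,(296,161))))
E
```

```text
clock: 24.15
eef_pos: [0.463, -0.2974, 0.1629]
eef_rot: [1.0, 0.03, 0.004, 0.002]
wrist_force: [-0.4, -0.1, 0.0]
opening: 0.0647
gripper_force: 0.0
clock: 25.55
eef_pos: [0.5731, 0.1262, 0.1361]
eef_rot: [1.0, -0.0, -0.0, 0.0]
wrist_force: [-0.1, 0.1, 0.2]
opening: 0.0641
gripper_force: 0.0
317 205
((321.6351623535156, 202.70838928222656), (91.20193481445312, 115.62870025634766), 113.48255157470703) [0.583  0.1232 0.038 ] [0.5734 0.1258 0.137 ]
(array([0.5821, 0.1262, 0.0436]), np.float64(0.0037027677000997937))
```

The ellipse came out too large because the mask leaked into the bright table. I'll repeat it with a stricter mask.

Run:
```python
from h import *
from m import blob
c=cal("wrist");im=cv2.imread("pics/w10.png")
for t in (175,195,215):
    cn=blob(im,(270,158,370,252),lambda a:a.min(2)>t);e=cv2.fitEllipse(cn);print(t,e,plane(c,e[0],.038))
x,y,w,h=270,158,100,94
```

```text
175 ((313.9109802246094, 202.9448699951172), (50.079322814941406, 51.785213470458984), 99.04242706298828) [0.583  0.1291 0.038 ]
195 ((313.5678405761719, 203.22303771972656), (48.92509078979492, 51.44797134399414), 112.67007446289062) [0.5827 0.1294 0.038 ]
215 ((313.5663757324219, 203.2206573486328), (48.23151779174805, 50.93297576904297), 111.04905700683594) [0.5827 0.1294 0.038 ]
```

```bash
python3 -m handwheel '[{"dx":0.0095,"dy":0.002,"dz":-0.015,"wx":0,"wy":0,"wz":0},{"dx":0.0095,"dy":0.002,"dz":-0.04,"wx":0,"wy":0,"wz":0},{"dx":0.0095,"dy":0.002,"dz":-0.065,"wx":0,"wy":0,"wz":0},{"dx":0.0095,"dy":0.002,"dz":-0.09,"wx":0,"wy":0,"wz":0},{"dx":0.0095,"dy":0.002,"dz":-0.102,"wx":0,"wy":0,"wz":0},{"dx":0.0095,"dy":0.002,"dz":-0.107,"wx":0,"wy":0,"wz":0},{"dx":0.0095,"dy":0.002,"dz":-0.107,"wx":0,"wy":0,"wz":0}]'; python3 -m handwheel '[{"dx":0,"dy":0,"dz":0,"wx":0,"wy":0,"wz":0},{"dx":0,"dy":0,"dz":0,"wx":0,"wy":0,"wz":0},{"dx":0,"dy":0,"dz":0,"wx":0,"wy":0,"wz":0},{"dx":0,"dy":0,"dz":0,"wx":0,"wy":0,"wz":0},{"dx":0,"dy":0,"dz":0,"wx":0,"wy":0,"wz":0},{"dx":0,"dy":0,"dz":0,"wx":0,"wy":0,"wz":0}]' 0.5 45
```

```text
clock: 26.35
eef_pos: [0.583, 0.1284, 0.0298]
eef_rot: [1.0, -0.001, 0.0, 0.0]
wrist_force: [-0.4, -0.1, 0.2]
opening: 0.0642
gripper_force: 0.0
clock: 26.95
eef_pos: [0.5838, 0.1292, 0.0312]
eef_rot: [1.0, -0.0, 0.001, -0.0]
wrist_force: [-1.1, 0.1, 6.7]
opening: 0.0405
gripper_force: 45.9
```

```bash
python3 -m handwheel '[{"dx":0,"dy":0,"dz":0.015,"wx":0,"wy":0,"wz":0},{"dx":0,"dy":0,"dz":0.05,"wx":0,"wy":0,"wz":0},{"dx":0,"dy":-0.01,"dz":0.085,"wx":0,"wy":0,"wz":0},{"dx":0,"dy":-0.04,"dz":0.09,"wx":0,"wy":0,"wz":0.01},{"dx":0,"dy":-0.08,"dz":0.09,"wx":0,"wy":0,"wz":0.02},{"dx":-0.005,"dy":-0.12,"dz":0.09,"wx":0,"wy":0,"wz":0.03},{"dx":-0.01,"dy":-0.16,"dz":0.09,"wx":0,"wy":0,"wz":0.04},{"dx":-0.015,"dy":-0.2,"dz":0.09,"wx":0,"wy":0,"wz":0.05},{"dx":-0.02,"dy":-0.24,"dz":0.09,"wx":0,"wy":0,"wz":0.065},{"dx":-0.025,"dy":-0.28,"dz":0.09,"wx":0,"wy":0,"wz":0.065},{"dx":-0.03,"dy":-0.32,"dz":0.09,"wx":0,"wy":0,"wz":0.065},{"dx":-0.036,"dy":-0.36,"dz":0.09,"wx":0,"wy":0,"wz":0.065},{"dx":-0.042,"dy":-0.395,"dz":0.09,"wx":0,"wy":0,"wz":0.065},{"dx":-0.0445,"dy":-0.414,"dz":0.085,"wx":0,"wy":0,"wz":0.065},{"dx":-0.0445,"dy":-0.419,"dz":0.075,"wx":0,"wy":0,"wz":0.065},{"dx":-0.0445,"dy":-0.419,"dz":0.05,"wx":0,"wy":0,"wz":0.065},{"dx":-0.0445,"dy":-0.419,"dz":0.03,"wx":0,"wy":0,"wz":0.065},{"dx":-0.0445,"dy":-0.419,"dz":0.015,"wx":0,"wy":0,"wz":0.065},{"dx":-0.0445,"dy":-0.419,"dz":0.009,"wx":0,"wy":0,"wz":0.065},{"dx":-0.0445,"dy":-0.419,"dz":0.007,"wx":0,"wy":0,"wz":0.065}]';  python3 -m handwheel '[{"dx":0,"dy":0,"dz":-0.001,"wx":0,"wy":0,"wz":0},{"dx":0,"dy":0,"dz":-0.002,"wx":0,"wy":0,"wz":0},{"dx":0,"dy":0,"dz":-0.002,"wx":0,"wy":0,"wz":0}]'
```

```text
clock: 28.95
eef_pos: [0.5385, -0.2899, 0.0364]
eef_rot: [0.999, 0.032, -0.0, 0.0]
wrist_force: [0.6, -0.7, -0.4]
opening: 0.0402
gripper_force: 45.9
clock: 29.25
eef_pos: [0.539, -0.2903, 0.0362]
eef_rot: [0.999, 0.032, 0.001, 0.0]
wrist_force: [-2.9, 3.0, 6.1]
opening: 0.041
gripper_force: 46.3
```

Contact is made. I'll release, retreat to a high middle pose, and check both trays.

```bash
python3 -m handwheel '[{"dx":0,"dy":0,"dz":0,"wx":0,"wy":0,"wz":0},{"dx":0,"dy":0,"dz":0,"wx":0,"wy":0,"wz":0},{"dx":0,"dy":0,"dz":0,"wx":0,"wy":0,"wz":0},{"dx":0,"dy":0,"dz":0.01,"wx":0,"wy":0,"wz":0},{"dx":0,"dy":0,"dz":0.03,"wx":0,"wy":0,"wz":0},{"dx":0,"dy":0,"dz":0.07,"wx":0,"wy":0,"wz":0},{"dx":0,"dy":0,"dz":0.11,"wx":0,"wy":0,"wz":0},{"dx":-0.02,"dy":0.04,"dz":0.15,"wx":0,"wy":0,"wz":0},{"dx":-0.04,"dy":0.08,"dz":0.19,"wx":0,"wy":0,"wz":0},{"dx":-0.06,"dy":0.12,"dz":0.23,"wx":0,"wy":0,"wz":-0.03},{"dx":-0.08,"dy":0.16,"dz":0.26,"wx":0,"wy":0,"wz":-0.065},{"dx":-0.09,"dy":0.2,"dz":0.287,"wx":0,"wy":0,"wz":-0.065},{"dx":-0.09,"dy":0.24,"dz":0.287,"wx":0,"wy":0,"wz":-0.065},{"dx":-0.09,"dy":0.28,"dz":0.287,"wx":0,"wy":0,"wz":-0.065},{"dx":-0.09,"dy":0.29,"dz":0.287,"wx":0,"wy":0,"wz":-0.065},{"dx":-0.09,"dy":0.29,"dz":0.287,"wx":0,"wy":0,"wz":-0.065},{"dx":-0.09,"dy":0.29,"dz":0.287,"wx":0,"wy":0,"wz":-0.065}]' -0.2 40
python3 - <<'E'
from h import *
shot("wrist","w11");a=cv2.imread("pics/w11.png")
_,S=shot("scene");_,D=shot("side")
o=np.zeros((600,800,3),np.uint8);o[:320]=cv2.resize(a[:256],(800,320))
o[320:,:400]=cv2.resize(S[80:320,140:480],(400,280));o[320:,400:]=cv2.resize(D[110:330,170:480],(400,280))
cv2.imwrite("pics/final.png",o)
E
```

```text
clock: 30.95
eef_pos: [0.4482, -0.0003, 0.3219]
eef_rot: [1.0, 0.0, 0.0, 0.0]
wrist_force: [-0.2, -0.5, 0.8]
opening: 0.051
gripper_force: 0.0
```

View pics/final.png

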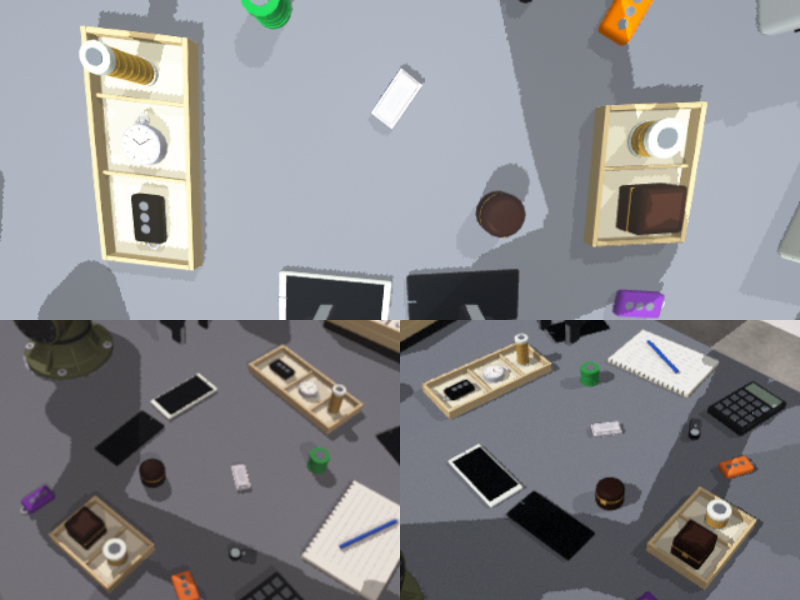

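The sheet shows all five things upright and flat in their named compartments: key (148,218), watch (142,145) and tall tube in tray_three, box and short tube in tray_two. The round box, silver bar and loupe have not visibly moved.

```bash
python3 -c "
from station import ctrl
print(ctrl.finish_job())"
```

```text
the job is handed in; nothing more can be done
None
```

I handed the job in at about 31 s: the last pictures show all five things upright and flat in their named compartments and the round box, silver bar and loupe apparently unmoved; no verdict came back.

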